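Seat the keyed shaft in the belt pulley

TASK

Lift the keyed steel shaft out of its wooden holder, put its plain nose into the bore of the belt pulley and turn it until the key slips into the keyway, then push it fully home against the spring until its collar sits on the hub. Finish while still holding it pressed home, so that the set screw can be tightened: do not let go. Leave the timer, the wooden stamp and the drain ring where they are.

Things in the scene. Friction and masses are not known exactly. Their poses are not given: they have to be found in the camera images.
- shaft: Loose plain steel shaft, about 0.25 kg, upright in the holder at the start. Origin: centre of its lower end, z up. From there: 0-6 mm a taper from 10 to 20 mm diameter, to 40 mm round, 20 mm diameter; 40-46 mm a collar of 38 mm diameter; 46-92 mm a square head 22 x 22 mm for gripping, faces square to the shaft's x and y axes.
- key_foot (a point): Middle of the key's lower end face, on the shaft, 12 mm from the axis on its +x side and 16 mm above the shaft's origin; axes as the shaft's. The key is a bar 6 mm wide reaching 14 mm from the axis, from here up to the collar. Below it the nose, 16 mm, is plain round.
- holder: Fixed wooden block 76 x 76 x 50 mm, origin at the centre of its underside, with a square hole 33 mm wide and 46 mm deep in its top, in which the shaft hangs by its collar (shaft origin 10 mm above the holder's; it can shift some millimetres). To clear the hole the shaft must rise more than 40 mm.
- pulley_stand: Fixed wooden base 110 x 110 x 14 mm, origin at the centre of its underside, carrying the grey metal V-belt pulley: 104 mm diameter, rim top 38 mm above the table, hub 46 mm in diameter. The pulley can turn about its upright bore but is stiff (about 0.4 N m): a key rubbing on the hub face does not turn it, a key in the keyway can.
- bore_mouth (a point): Centre of the bore (22 mm diameter) at the hub's top face, 62 mm above the table; axes as the stand's. One keyway, 8 mm wide, to 16 mm from the axis, full height; visible, but its angle is not reported: it starts within 0.5 rad either way of this x axis. Key not in line: the shaft stops with its origin 16 mm below this point. Fully home, collar on hub: 40 mm below.
- plunger (a joint): Spring plunger at the bottom of the bore, travel 0 to 0.012 m, 0 = up, grows as it is pressed down. Its top is 32 mm below the mouth at 0. It pushes up with 5.6 N at 0 and 8.4 N at 0.008 m, where the shaft is home; it lifts a shaft that is let go.
- timer: Loose bystander: round kitchen-style timer, 64 mm across, 42 mm high, origin at the centre of its underside. Leave it alone.
- stamp: Loose bystander: small square wooden stamp, 30 x 30 x 56 mm, origin at the centre of its underside. Leave it alone.
- drain_ring: Loose bystander: white plastic flange ring, 72 mm across, 16 mm high, origin at the centre of its underside. Leave it alone.
Mind the look-alikes: they are no part of the job. Several things have the shape of the shaft; the one meant has the colours described above.

How it is judged:
On the way:
1. the shaft is lifted clear of its holder (z of shaft in the frame of holder above 0.052 m and contact force between the fingers and shaft above 1 N), for 0.1 s.
At the end, for the whole second after the job is handed in: The shaft stands upright (within 0.08 rad) in the bore, within 4 mm of its axis, its key in the keyway, its lower end more than 37.5 mm below the mouth (fully home is 40 mm), the plunger pressed by more than 5.5 mm; the fingers still press on the shaft (over 3 N), and it is at rest (z of shaft in the frame of bore_mouth below -0.0375 m and horizontal distance between shaft and bore_mouth below 0.004 m and angle between shaft's own z axis and vertical below 0.08 rad and value of joint plunger above 0.0055 m and contact force between the fingers and shaft above 3 N and linear speed of shaft below 0.02 m/s); the arm keeps its last pose, push and grip.
It fails at once if the timer is disturbed (distance of timer from where it was at the start of the episode above 0.02 m).
It fails at once if the stamp is disturbed (distance of stamp from where it was at the start of the episode above 0.02 m).
It fails at once if the drain ring is disturbed (distance of drain_ring from where it was at the start of the episode above 0.02 m).
It also fails if it takes over 45 s, if anything falls off the work surface, if the arm or the gripper's body presses on something with over 40 N, if the wrist force passes 120 N, or if a joint passes its speed limit or range.

ROBOT

A 7-joint arm with a two-finger parallel gripper is mounted at the origin on a cart in front of the work surface, level with it; the furniture and walls round the work are solid. World frame = base frame: x ahead of the robot, y to its left, z up, the work surface at z = 0. Lengths are in m, angles in rad, forces in N, time in s.
With the tool pointing down it reaches from about 0.35 to 0.9 m from the base axis. Payload 8.1 kg.
Tool frame: the origin (TCP) lies at the very end of the fingers, on their centre line; the grasp point (between the pads) lies 19 mm behind it (arm.grasp_offset is the distance from the TCP to the grasp point, in m); z points along the fingers, y is the direction in which the jaws open and shut (so a half turn about z gives the same grasp; the last joint's range is limited). The gripper opens to 92 mm and grips with 3 to 60 N. Pads are 19 mm wide; open, the fingers measure 130 mm over their backs; the gripper's body (75 mm by 190 mm) begins 47 mm behind the grasp point.
Start: joints at [-1.342, 0.434, 0.025, 1.573, -0.012, 1.134, -0.075], TCP at [0.204, 0.591, 0.227] pointing down, gripper open.
Joint ranges: [-2.62, 2.62], [-0.44, 2.09], [-1.27, 1.32], [0.08, 2.57], [-1.32, 4.46], [0.12, 2], [-2.74, 2.74]. Speed limits (rad/s): [2.22, 2.22, 3.01, 3.01, 3.14, 3.14, 3.14].

INTERFACE

Orientations are given as a rotation vector (axis times angle).
In Python, from cell import arm, eyes, workorder gives the robot as it stands.
- The arm moves only by the shell command python3 -m inch 'ROWS' [FORCE]. ROWS is JSON, a list that holds one entry, the list of rows, each a list of 5 numbers: the closure, from 0 (fully open) to 1 (shut), then the shift along the tool's x, y, z in mm, then the turn about the tool's z in degrees. A call has 1 to 12 rows; each row shifts and turns the pose as measured when the row begins, along the tool's axes as they then stand; what a row does not reach is not made up. A row lasts 1/10 s, in which the tool goes at most 50 mm and 8.59 degrees, less where a joint would pass 70% of its speed; a pose out of reach is approached as far as the arm can. A call with a gripper value outside its range is refused whole. The fingers move at their own pace and stop on an object; FORCE is the grip in N (left out, the last holds). Time passes only in rows, so rows that do not move let the fingers close. It gives the time, the measured TCP pose, the force and the opening at its end, in the units of the state.
- arm.observe(): the state, without advancing time (a new reading comes with each control period).
- eyes.get_image(name): name is "scene" or "top" or "wrist"; returns a dict with "frame" (480x640x3 uint8, blue, green, red), "intrinsics" (3x3 intrinsics, pixels), "k1" (the pictures are not rectified: a ray, as slopes to the right and down, at radius r is drawn at 1 + k1 r^2 times it, then the intrinsics apply), "rvec" (rotation vector, rad) and "tvec" (3), from world to camera coordinates, as OpenCV has them; the wrist camera has in their place "T_tool_cam" (4x4, takes a point from camera to tool coordinates, whose origin is the TCP and whose axes are the flange's). Camera axes: x right, y down, z forward; pixel columns grow to the right and rows downward; lengths in m; the calibration is good to about 2 mm. A picture is of the moment at which its call begins: read the wrist's pose just before it. There is no depth.
- workorder.sign_off(): hands the job in, once; it reports no verdict.
The state is a dict: "clock": time; "joints": joint angles; "dq": joint speeds; "joint_efforts": joint torques, N m; "position": TCP position; "ee_rot": TCP orientation; "force": force on the tool from outside, world axes, zero at the start; "ft_torque": the same for the moment, N m; "width": opening from 0.0 (shut) to 1.0 (fully open).
Only numpy, scipy, OpenCV 4.12 (cv2) and the standard library are available. Lean on these libraries where they do the work, as an engineer would, in place of code of your own. Each camera call takes 0.05 s, during which the arm holds its last target.

## Working session

There is one attempt and no reset: what is moved stays moved. The work goes in short steps, Python scripts to look and compute and a shell command to move; the robot and the scene stay as the last step left them, time stands still between calls to the robot, and variables do not carry over. Pictures are saved under pics/ and viewed, and the job is handed in when it is done.

```bash
ls; mkdir -p pics; cat > h.py <<'E'
import numpy as np, cv2
from cell import arm, eyes, workorder
def grab(n,fn):
    s=arm.observe(); d=eyes.get_image(n); cv2.imwrite(fn,d["frame"]); return s,d
def campose(d,s=None):
    if "T_tool_cam" in d:
        T=np.eye(4);T[:3,:3]=cv2.Rodrigues(np.array(s["ee_rot"],float))[0];T[:3,3]=s["position"]
        W=T@np.array(d["T_tool_cam"]); return W[:3,:3],W[:3,3]
    R=cv2.Rodrigues(np.array(d["rvec"],float))[0]; return R.T,-R.T@np.array(d["tvec"],float).ravel()
def ray(d,uv,s=None):
    K=np.array(d["intrinsics"]);k=np.array([d["k1"],0,0,0],float)
    p=cv2.undistortPoints(np.array([[uv]],float),K,k)[0,0]
    R,c=campose(d,s); return c,R@np.array([p[0],p[1],1])
def onz(d,uv,z,s=None):
    c,v=ray(d,uv,s); return c+v*(z-c[2])/v[2]
def proj(d,P,s=None):
    R,c=campose(d,s); K=np.array(d["intrinsics"]);k=np.array([d["k1"],0,0,0],float)
    return cv2.projectPoints(np.array(P,float).reshape(-1,1,3),cv2.Rodrigues(R.T)[0],-R.T@c,K,k)[0].reshape(-1,2)
E
python3 - <<'E'
from h import *
for n in("scene","top","wrist"):
    s,d=grab(n,f"pics/{n}0.png"); print(n,np.round(campose(d,s)[1],3),d["k1"],np.array(d["intrinsics"])[0,0])
print(s)
E
```

```text
pics
scene [ 0.228 -0.181  0.691] -0.02011142126361289 436.33677516323684
top [0.476 0.306 0.898] -0.06706227027039292 481.06792447288683
wrist [0.134 0.615 0.383] -0.04010833250081772 409.15377205079335
{'clock': 0.1, 'joints': array([-1.34158486,  0.43515304,  0.02494793,  1.57401344, -0.01157068,
        1.13400666, -0.07507381]), 'dq': array([-0.00135653, -0.00161909,  0.00247886, -0.00223703, -0.00026931,
       -0.00082152, -0.00168924]), 'joint_efforts': array([ 4.42510966e-03, -6.69134331e+01,  9.88743715e-01, -3.15146756e+01,
       -6.05080370e-02,  3.74399393e-02,  3.12598263e-05]), 'position': array([0.20349149, 0.59045128, 0.22602049]), 'ee_rot': array([-5.18816982e-01, -3.09836272e+00,  2.25120188e-03]), 'force': array([-0.57599429, -0.23627107, -0.04442572]), 'ft_torque': array([-0.05770174, -0.00842237,  0.06103687]), 'width': 0.9954158106736174}
```

View pics/top0.png

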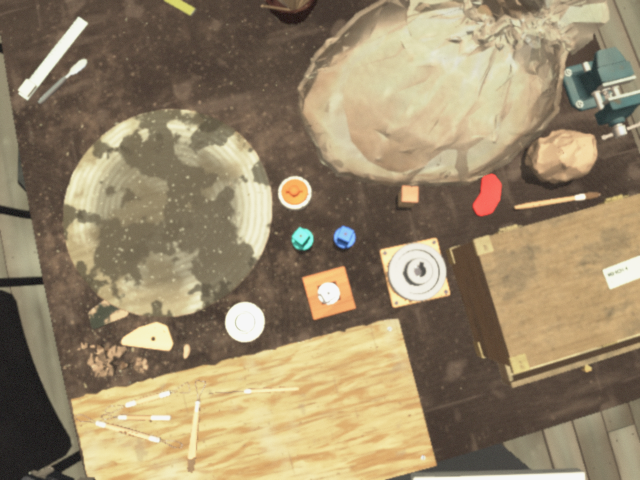

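View pics/scene0.png

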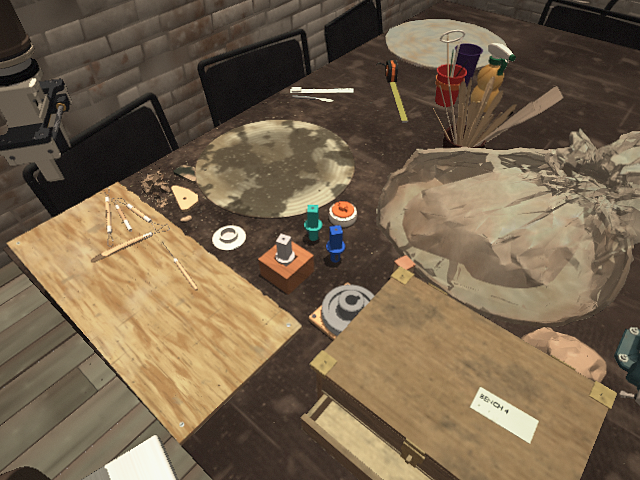

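View pics/wrist0.png

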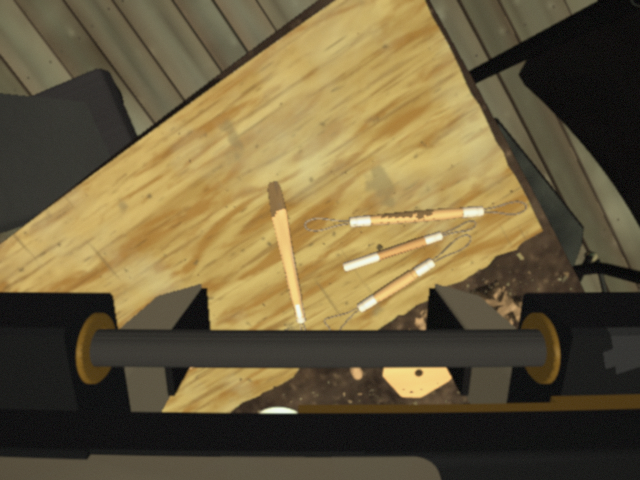

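Look-alikes of the shaft in the top picture are the teal one at (302,239), the blue one at (344,238), and the grey one in the orange-brown wooden holder at (329,293). The grey steel one in the holder fits the description. I'll check it in a close crop.

```bash
python3 - <<'E'
from h import *
a=cv2.imread("pics/top0.png"); 
c=cv2.resize(a[225:330,285:465],None,fx=4.4,fy=4.4,interpolation=cv2.INTER_CUBIC); cv2.imwrite("pics/topc.png",c)
b=cv2.imread("pics/scene0.png"); c=cv2.resize(b[220:350,240:410],None,fx=4.5,fy=4.5,interpolation=cv2.INTER_CUBIC); cv2.imwrite("pics/scenec.png",c)
s,d=grab("top","pics/t1.png")
for n,uv,z in [("holder TL",(303,278),.05),("holder TR",(346,268),.05),("BR",(356,309),.05),("BL",(313,319),.05),("hub",(419,269),.062),("st TL",(380,250),.014),("st TR",(437,239),.014),("st BR",(452,295),.014),("st BL",(393,307),.014),("shaft",(329,293),.102),("timer",(295,193),.04),("stamp",(409,193),.056),("ring",(245,322),.016),("teal",(302,239),.09),("blue",(344,238),.09)]:
    print(n,np.round(onz(d,uv,z),4))
E
```

```text
holder TL [0.5085 0.354  0.05  ]
holder TR [0.5256 0.2782 0.05  ]
BR [0.4538 0.2614 0.05  ]
BL [0.4369 0.3366 0.05  ]
hub [0.5222 0.1514 0.062 ]
st TL [0.5605 0.2138 0.014 ]
st TR [0.5803 0.1075 0.014 ]
st BR [0.4767 0.083  0.014 ]
st BL [0.4559 0.1919 0.014 ]
shaft [0.4816 0.3083 0.102 ]
timer [0.6632 0.3692 0.04  ]
stamp [0.6584 0.1643 0.056 ]
ring [0.4304 0.4616 0.016 ]
teal [0.5728 0.3534 0.09  ]
blue [0.5741 0.2823 0.09  ]
```

View pics/topc.png

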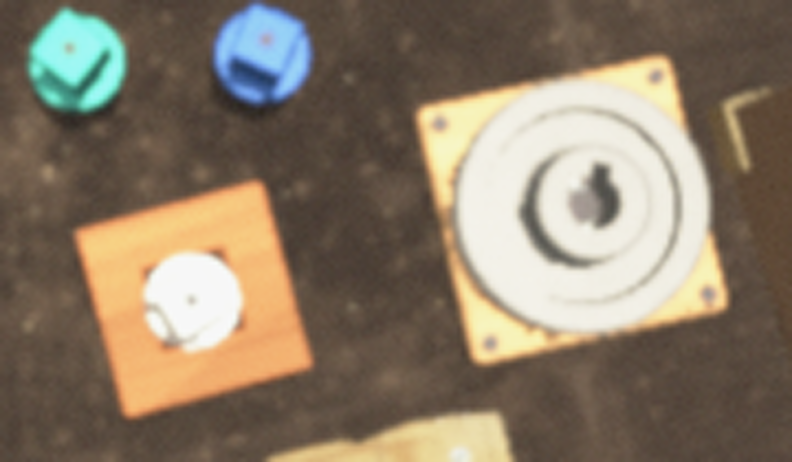

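View pics/scenec.png

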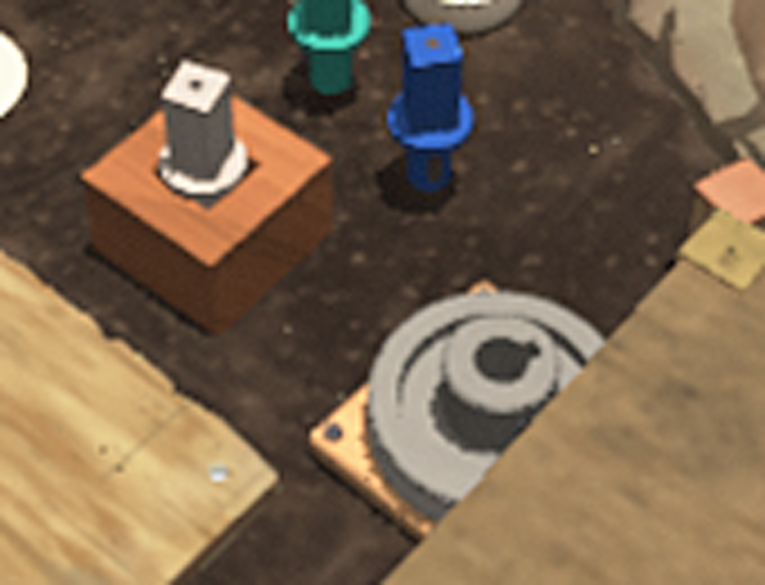

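The crop shows a grey-steel head with a white-lit top and a collar, sitting in the orange wooden block, so this is the right shaft. The keyway is at about crop (601,170), which is nearly image up. Next I'll measure the crate's height, since it stands close to the pulley.

```bash
python3 - <<'E'
from h import *
a=cv2.imread("pics/top0.png");b=cv2.imread("pics/scene0.png")
cv2.imwrite("pics/boxt.png",cv2.resize(a[190:400,430:640],None,fx=2.8,fy=2.8,interpolation=cv2.INTER_CUBIC))
_,t=grab("top","pics/x.png");_,s=grab("scene","pics/x2.png")
def tri(u,v):
    c1,r1=ray(t,u);c2,r2=ray(s,v);r1/=np.linalg.norm(r1);r2/=np.linalg.norm(r2)
    A=np.stack([r1,-r2],1);k=np.linalg.lstsq(A,c2-c1,rcond=None)[0]
    p,q=c1+k[0]*r1,c2+k[1]*r2;return np.round((p+q)/2,4),np.linalg.norm(p-q)
# hub as check
print("box corner",tri((478,238),(402,264)),tri((513,372),(311,361)))
print("shaft top",tri((285+190/4.4,225+300/4.4),(240+196/4.5,220+88/4.5)))
print("hub",tri((285+590/4.4,225+200/4.4),(240+505/4.5,220+360/4.5)))
print("blue",tri((285+265/4.4,225+40/4.4),(240+433/4.5,220+42/4.5)))
print("teal",tri((285+70/4.4,225+47/4.4),(313,208)))
for z in(.05,.062,.102):print(z,onz(s,(240+196/4.5,220+88/4.5),z))
E
```

```text
box corner (array([0.5596, 0.0873, 0.1953]), np.float64(0.0007927387373880807)) (array([0.3642, 0.0399, 0.1878]), np.float64(0.001439699684359286))
shaft top (array([0.4825, 0.309 , 0.1005]), np.float64(0.002711747246964615))
hub (array([0.5213, 0.1502, 0.0609]), np.float64(0.0036419495106700993))
blue (array([0.5816, 0.2795, 0.0932]), np.float64(0.0029549766380647796))
teal (array([0.5793, 0.3545, 0.0929]), np.float64(0.0026357984237323894))
0.05 [0.50549425 0.35017297 0.05      ]
0.062 [0.50031046 0.34023975 0.062     ]
0.102 [0.48303117 0.30712902 0.102     ]
```

View pics/boxt.png

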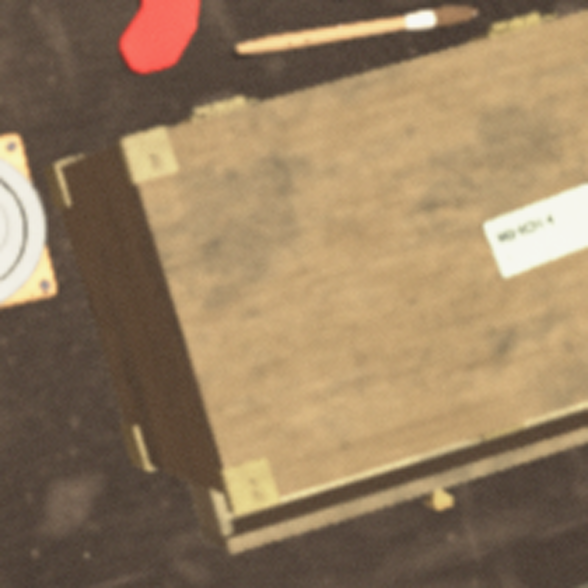

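The crate is about 190 mm high. Its near wall is roughly 71 mm from the bore axis, so the jaw axis has to stay near-parallel to it (about 0.24 rad). I need the exact keyway angle, so I'll get a close wrist view.

```bash
python3 - <<'E'
from h import *
s,d=grab("wrist","pics/x.png")
T=np.array(d["T_tool_cam"]);print(np.round(T,3))
R=cv2.Rodrigues(np.array(s["ee_rot"]))[0];print(np.round(R,3))
for uv in((320,100),(320,200),(320,280)):
    p=onz(d,uv,.062,s);print(uv,np.round(R.T@(p-s["position"]),3))
print(proj(d,[s["position"]],s))
tgt=np.array([.5215,.151,.227]);print("delta tool",R.T@(tgt-s["position"])*1000)
E
```

```text
[[-0.001 -0.964 -0.267  0.073]
 [ 1.    -0.    -0.001  0.001]
 [ 0.001 -0.267  0.964 -0.157]
 [ 0.     0.     0.     1.   ]]
[[-0.945  0.326 -0.   ]
 [ 0.326  0.945 -0.   ]
 [-0.    -0.    -1.   ]]
(320, 100) [0.095 0.002 0.164]
(320, 200) [0.02  0.002 0.164]
(320, 280) [-0.048  0.002  0.164]
[[316.58349952 312.10921092]]
delta tool [-4.43864168e+02 -3.12169838e+02 -3.53341592e-01]
```

```bash
python3 -m inch '[[[0,-35,-25,0,0],[0,-35,-25,0,0],[0,-35,-25,0,0],[0,-35,-25,0,0],[0,-35,-25,0,0],[0,-35,-25,0,0],[0,-35,-25,0,0],[0,-35,-25,0,0],[0,-35,-25,0,0],[0,-35,-25,0,0],[0,0,0,0,0]]]'; python3 -m inch '[[[0,0,0,0,8.5],[0,0,0,0,8.5],[0,0,0,0,8.5],[0,0,0,0,8.5],[0,0,0,0,8.5],[0,0,0,0,8.5],[0,0,0,0,6],[0,0,0,0,0]]]'
python3 - <<'E'
from h import *
s,d=grab("wrist","pics/w1.png")
R=cv2.Rodrigues(np.array(s["ee_rot"]))[0];print(np.round(R,3),s["joints"],s["clock"])
print("delta tool to hub",R.T@(np.array([.5215,.151,.227])-s["position"])*1000, "shaft",R.T@(np.array([.482,.309,.227])-s["position"])*1000)
E
```

```text
clock: 1.45
position: [0.4614, 0.2288, 0.2258]
ee_rot: [0.512, 3.099, 0.005]
force: [0.3, 1.3, -1.0]
width: 1.001
clock: 2.25
position: [0.4611, 0.2289, 0.2263]
ee_rot: [-1.945, -2.465, -0.007]
force: [0.1, 0.3, 0.2]
width: 0.994
[[-0.233  0.973  0.002]
 [ 0.973  0.232  0.004]
 [ 0.004  0.003 -1.   ]] [-0.85758321  0.25561535  0.36810288  1.86453015 -0.10926189  1.03708084
 -0.21035772] 2.25
delta tool to hub [-89.83572257  40.59145581  -0.91952042] shaft [73.01714436 38.90788922 -0.32007497]
```

View pics/w1.png

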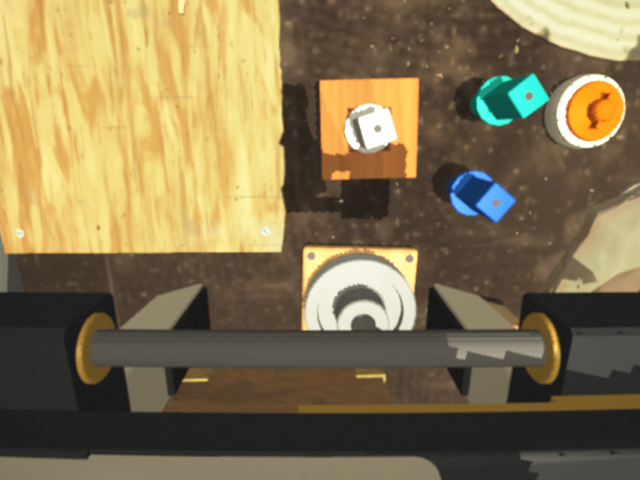

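The wrist view shows the shaft head top at (376,129), with its square turned slightly relative to the holder, and the pulley partly behind the bar. I'll measure the head first, then move for the hub.

```bash
python3 -m inch '[[[0,-40,10,0,0],[0,-40,10,0,0],[0,-40,10,0,0],[0,-20,10,0,0],[0,0,0,0,0]]]'
python3 - <<'E'
from h import *
s,d=grab("wrist","pics/w2.png")
a=cv2.imread("pics/w1.png");cv2.imwrite("pics/w1c.png",cv2.resize(a[90:180,320:430],None,fx=7,fy=6.6,interpolation=cv2.INTER_CUBIC)[:600])
print(s["position"],s["clock"])
E
```

```text
clock: 2.8
position: [0.5356, 0.1017, 0.2259]
ee_rot: [-1.909, -2.493, -0.009]
force: [-0.5, 1.0, -0.3]
width: 0.999
[0.5356295  0.10169759 0.22593895] 2.8
```

View pics/w2.png

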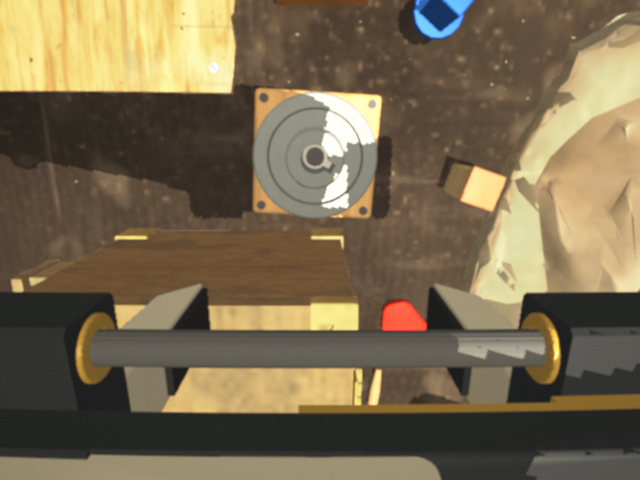

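View pics/w1c.png

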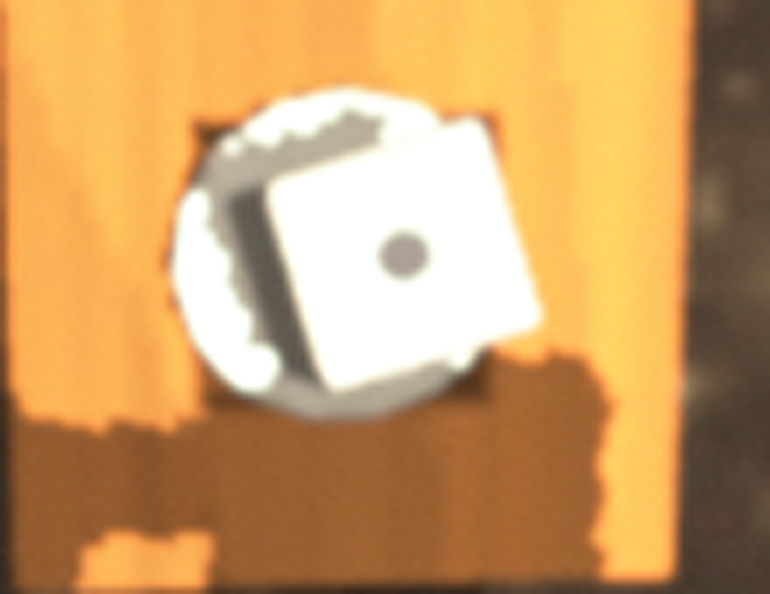

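```bash
python3 - <<'E'
from h import *
_,d=grab("wrist","pics/x.png")
s1=dict(position=np.array([0.4611,.2289,.2263]),ee_rot=[-1.945,-2.465,-.007])
C=[(268,183),(483,117),(543,325),(325,392)]
P=np.array([onz(d,(320+x/7,90+y/6.6),.102,s1) for x,y in C]);print(P.round(4),P.mean(0))
for i in range(4):
    v=P[(i+1)%4]-P[i];print(np.linalg.norm(v),np.degrees(np.arctan2(v[1],v[0])))
H=[(10,0),(690,0),(675,580),(10,590)]
Q=np.array([onz(d,(320+x/7,90+y/6.6),.05,s1) for x,y in H[:3]]);print(np.diff(Q,axis=0))
a=cv2.imread("pics/w2.png");cv2.imwrite("pics/w2c.png",cv2.resize(a[130:185,285:350],None,fx=10,fy=10,interpolation=cv2.INTER_CUBIC))
E
```

```text
[[0.4676 0.3144 0.102 ]
 [0.4856 0.3253 0.102 ]
 [0.4967 0.3072 0.102 ]
 [0.4782 0.2959 0.102 ]] [0.48204302 0.31069806 0.102     ]
0.02106853491006489 31.114634153059985
0.021236605463496903 -58.465626556440725
0.021759018479925552 -148.5949846118231
0.021353006194687062 119.67993093981609
[[ 0.07293156  0.01769214  0.        ]
 [ 0.0179452  -0.06527578  0.        ]]
```

View pics/w2c.png

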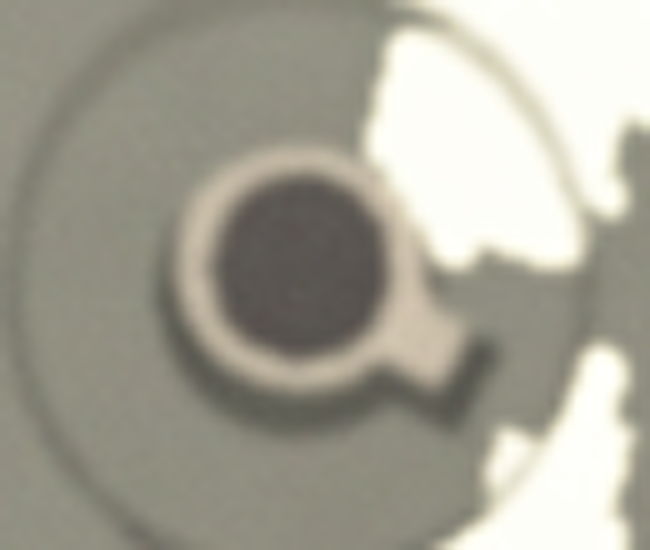

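```bash
python3 - <<'E'
from h import *
s,d=grab("wrist","pics/x.png")
f=lambda x,y,z=.062: onz(d,(285+(x-4.5)/10,130+(y-4.5)/10),z,s)
o=f(300,288)
for e in((497,348),(455,430),(476,389)):
    v=f(*e)-o;print(np.linalg.norm(v),np.degrees(np.arctan2(v[1],v[0])))
print(o,"hub edges",f(15,290),f(590,290),(f(15,290)+f(590,290))/2,np.linalg.norm(f(590,290)-f(15,290)))
print("bore edges L,T,B",f(162,290),f(300,145),f(300,435))
# stand corners
q=np.array([onz(d,uv,.014,s) for uv in((255,88),(382,95),(374,217),(252,215))]);print(q.round(4),q.mean(0))
for i in range(4):
    v=q[(i+1)%4]-q[i];print(np.linalg.norm(v),np.degrees(np.arctan2(v[1],v[0])))
E
```

```text
0.01590647882311765 -1.4881989133917513
0.016211766037999398 -26.881448557087406
0.015666191059011368 -14.277056198246958
[0.51708355 0.15491832 0.062     ] hub edges [0.49590491 0.14902674 0.062     ] [0.53870682 0.16064262 0.062     ] [0.51730586 0.15483468 0.062     ] 0.04435011342273154
bore edges L,T,B [0.50685129 0.15198731 0.062     ] [0.51428188 0.16531168 0.062     ] [0.52001143 0.14405576 0.062     ]
[[0.4531 0.1959 0.014 ]
 [0.5593 0.2188 0.014 ]
 [0.5841 0.1152 0.014 ]
 [0.4754 0.0877 0.014 ]] [0.51797884 0.15440591 0.014     ]
0.10864080137762942 12.199789864688416
0.10652789731359144 -76.55884347757197
0.11214778276971601 -165.77685419124566
0.11046825582027946 101.61409871149517
```

Keyway angle is about −14° in world (bore mouth about (0.519, 0.153)). Head faces are at 31° (mod 90°), with the head centre at (0.482, 0.310). With the jaw along the key at −14°, the gripper body clears the crate corner by about 15 mm. Next I turn and move over the shaft.

```bash
python3 -m inch '[[[0,30,0,0,-8],[0,30,0,0,-8],[0,0,0,0,0]]]'; cat > to.py <<'E'
import sys
from h import *
s=arm.observe();R=cv2.Rodrigues(np.array(s["ee_rot"]))[0]
t=np.array([float(x) for x in sys.argv[1:4]])
print("tool mm",(R.T@(t-s["position"])*1000).round(1),"jaw deg",np.degrees(np.arctan2(R[1,1],R[0,1])).round(2),"tilt",np.degrees(np.arccos(-R[2,2])).round(2),"pos",s["position"].round(4),"F",s["force"].round(1),"M",s["ft_torque"].round(2),"w",round(s["width"],3),"j7",s["joints"][6].round(2),s["clock"])
E
python3 to.py .482 .3098 .12
```

```text
clock: 3.25
position: [0.5105, 0.1678, 0.2259]
ee_rot: [-1.512, -2.748, -0.011]
force: [-1.1, 0.5, -0.3]
width: 1.001
tool mm [134.5  51.5 107.1] jaw deg 32.35 tilt 0.48 pos [0.5105 0.1678 0.2259] F [-1.1  0.5 -0.3] M [-0.06 -0.08  0.05] w 1.001 j7 0.27 3.25
```

```bash
python3 -m inch '[[[0,34,13,0,1.5],[0,34,13,0,0],[0,34,13,0,0],[0,32,12,0,0],[0,0,0,0,0]]]';python3 to.py .482 .3098 .12
```

```text
clock: 3.75
position: [0.4782, 0.319, 0.2275]
ee_rot: [-1.537, -2.732, -0.013]
force: [-0.3, 1.6, 0.3]
width: 1.0
tool mm [-10.9  -1.9 107.3] jaw deg 31.28 tilt 0.63 pos [0.4782 0.319  0.2275] F [-0.3  1.6  0.3] M [-0.04  0.07  0.  ] w 1.0 j7 -0.01 3.75
```

```bash
python3 -m inch '[[[0,-10,-2,30,0],[0,0,0,30,0],[0,0,0,30,0],[0,0,0,15,0],[0,0,0,0,0]]]';python3 to.py .482 .3098 .066
```

```text
clock: 4.25
position: [0.4778, 0.3152, 0.1201]
ee_rot: [-1.522, -2.739, -0.017]
force: [-0.4, 0.1, 0.0]
width: 0.997
tool mm [-7.5  0.5 54. ] jaw deg 31.89 tilt 0.76 pos [0.4778 0.3152 0.1201] F [-0.4  0.1  0. ] M [-0.08  0.06  0.  ] w 0.997 j7 0.04 4.25
```

```bash
python3 - <<'E'
from h import *
s,d=grab("scene","pics/s2.png");a=cv2.imread("pics/s2.png")
cv2.imwrite("pics/s2c.png",cv2.resize(a[150:350,180:420],None,fx=3,fy=3,interpolation=cv2.INTER_CUBIC))
E
```

```text
(no output)
```

View pics/s2c.png

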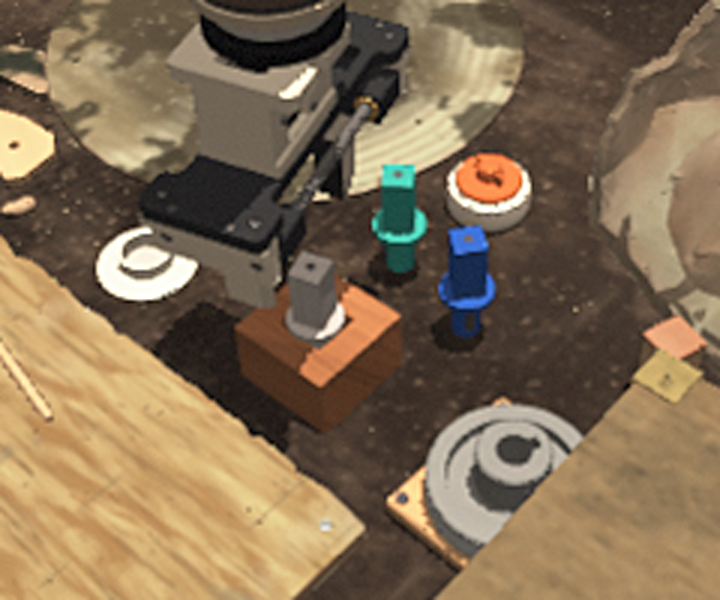

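```bash
python3 - <<'E'
from h import *
s=arm.observe();d=eyes.get_image("scene");R=cv2.Rodrigues(np.array(s["ee_rot"]))[0]
p=s["position"]
for q in (p,p+R[:,1]*.046,p-R[:,1]*.046): print((proj(d,q)[0]-[180,150])*3)
E
```

```text
[294.45822162 242.49527611]
[327.61343144 193.45879818]
[258.86475387 295.15667747]
```

The projected fingertips match the picture (near tip about (255,300), far tip about (340,195)), so the tool is where I think it is. Descending.

```bash
python3 -m inch '[[[0,-7,0,0,1],[0,0,0,0,0],[0,0,0,20,0],[0,0,0,20,0],[0,0,0,12,0],[0,0,0,0,0]]]' 40;python3 to.py .482 .3098 .066
```

```text
clock: 4.95
position: [0.4876, 0.3122, 0.0754]
ee_rot: [-1.553, -2.728, -0.038]
force: [-0.3, -0.8, 0.7]
width: 1.003
tool mm [ 0.7 -6.2  9.3] jaw deg 30.69 tilt 1.41 pos [0.4876 0.3122 0.0754] F [-0.3 -0.8  0.7] M [-0.12  0.03  0.04] w 1.003 j7 0.06 4.95
```

```bash
python3 -m inch '[[[0,0,-6,0,0],[0,0,0,9,0],[0,0,0,0,0]]]' 40;python3 to.py .482 .3098 .066
```

```text
clock: 5.25
position: [0.4831, 0.3096, 0.0677]
ee_rot: [-1.554, -2.729, -0.042]
force: [-0.1, 0.5, 0.4]
width: 0.999
tool mm [ 0.7 -0.9  1.7] jaw deg 30.68 tilt 1.55 pos [0.4831 0.3096 0.0677] F [-0.1  0.5  0.4] M [-0.08  0.01  0.01] w 0.999 j7 0.07 5.25
```

```bash
python3 -m inch '[[[1,0,0,0,0],[1,0,0,0,0],[1,0,0,0,0],[1,0,0,0,0],[1,0,0,0,0],[1,0,0,0,0]]]' 40;python3 to.py .482 .3098 .066
```

```text
clock: 5.85
position: [0.4838, 0.3101, 0.0688]
ee_rot: [-1.554, -2.729, -0.045]
force: [-0.3, -0.1, 0.1]
width: 0.527
tool mm [ 0.6 -1.8  2.8] jaw deg 30.68 tilt 1.65 pos [0.4838 0.3101 0.0688] F [-0.3 -0.1  0.1] M [-0.11 -0.    0.04] w 0.527 j7 0.07 5.85
```

```bash
python3 -m inch '[[[1,0,0,0,0],[1,0,0,0,0],[1,0,0,0,0],[1,0,0,0,0],[1,0,0,0,0],[1,0,0,0,0]]]' 40;python3 to.py .482 .3098 .066
```

```text
clock: 6.45
position: [0.4838, 0.3101, 0.0689]
ee_rot: [-1.554, -2.729, -0.045]
force: [0.7, -0.3, 0.5]
width: 0.236
tool mm [ 0.6 -1.8  2.9] jaw deg 30.68 tilt 1.65 pos [0.4838 0.3101 0.0689] F [ 0.7 -0.3  0.5] M [-0.09  0.08  0.02] w 0.236 j7 0.07 6.45
```

Opening is 21.7 mm, so the jaws are on the 22 mm head. Lifting.

```bash
python3 -m inch '[[[1,0,0,0,0],[1,0,0,-10,0],[1,0,0,-20,0],[1,0,0,-20,0],[1,0,0,-20,0],[1,0,0,-20,0],[1,0,0,-10,0],[1,0,0,0,0],[1,0,0,0,0]]]' 55;python3 to.py .52 .153 .17
python3 - <<'E'
from h import *
s,d=grab("scene","pics/s3.png");a=cv2.imread("pics/s3.png")
cv2.imwrite("pics/s3c.png",cv2.resize(a[150:300,220:400],None,fx=4.2,fy=4,interpolation=cv2.INTER_CUBIC))
E
```

```text
clock: 7.35
position: [0.4804, 0.3058, 0.1731]
ee_rot: [-1.554, -2.728, -0.038]
force: [-0.1, 0.3, -3.4]
width: 0.237
tool mm [-1.517e+02 -4.390e+01  1.000e-01] jaw deg 30.66 tilt 1.38 pos [0.4804 0.3058 0.1731] F [-0.1  0.3 -3.4] M [-0.09  0.02 -0.02] w 0.237 j7 0.02 7.35
```

View pics/s3c.png

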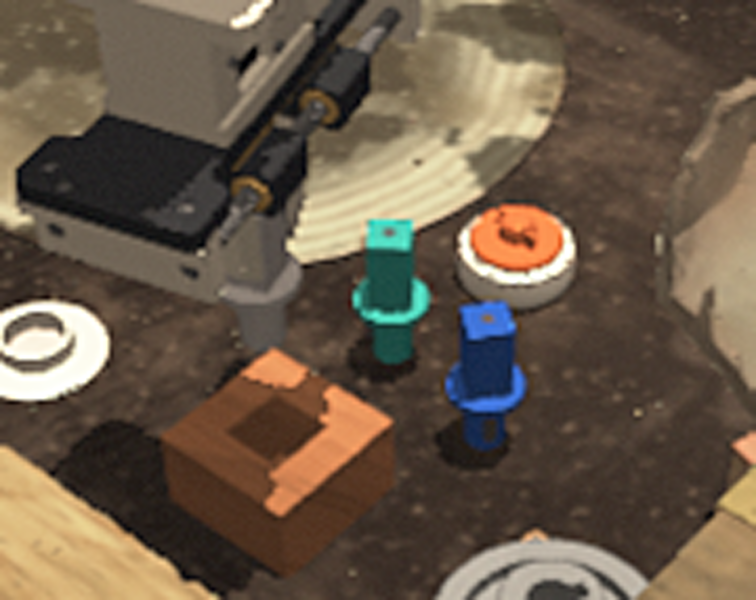

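```bash
python3 - <<'E'
import cv2
a=cv2.imread("pics/s3.png")
c=a[205:245,262:302];c=cv2.convertScaleAbs(c,alpha=1.6,beta=10)
cv2.imwrite("pics/s3d.png",cv2.resize(c,None,fx=14,fy=14,interpolation=cv2.INTER_CUBIC))
E
```

```text
(no output)
```

View pics/s3d.png

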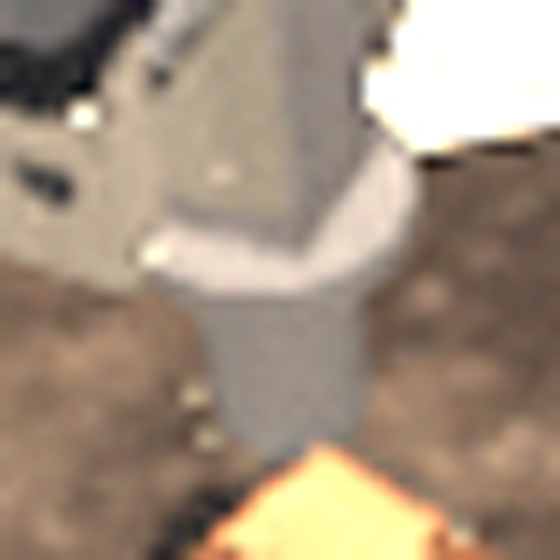

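The shaft is out and the force reading shows its weight. The key doesn't face the camera at crop (290,380), so it points to 31° or 121°. I'll turn it in the air to see.

```bash
python3 -m inch '[[[1,0,0,0,8.5],[1,0,0,0,8.5],[1,0,0,0,8.5],[1,0,0,0,8.5],[1,0,0,0,8.5],[1,0,0,0,8.5],[1,0,0,0,8.5],[1,0,0,0,8.5],[1,0,0,0,8.5],[1,0,0,0,8.5],[1,0,0,0,8.5],[1,0,0,0,0]]]';python3 to.py .52 .153 .17
python3 - <<'E'
from h import *
s,d=grab("scene","pics/s4.png");a=cv2.imread("pics/s4.png")
c=a[195:255,252:312];c=cv2.convertScaleAbs(c,alpha=1.6,beta=10)
cv2.imwrite("pics/s4d.png",cv2.resize(c,None,fx=10,fy=10,interpolation=cv2.INTER_CUBIC))
E
```

```text
clock: 8.6
position: [0.4737, 0.3015, 0.1592]
ee_rot: [-3.056, -0.7, 0.007]
force: [-1.3, -0.6, -2.5]
width: 0.237
tool mm [-23.  153.7 -11.9] jaw deg -64.21 tilt 0.47 pos [0.4737 0.3015 0.1592] F [-1.3 -0.6 -2.5] M [-0.1   0.16 -0.01] w 0.237 j7 -1.41 8.6
```

View pics/s4d.png

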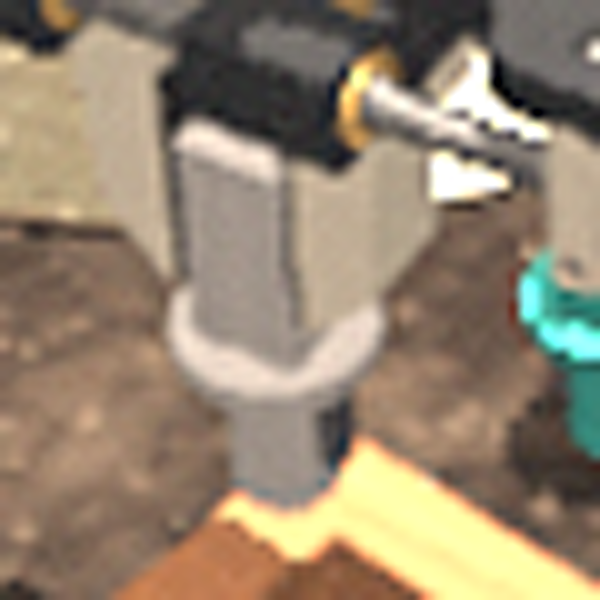

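The dark key is visible at the right of the nose at crop (335,430), so the key points at about −64° now, along the jaw axis. That's the pair I need, so no re-grip. I turn back 50° to −14°, raise, and go to the bore.

```bash
python3 -m inch '[[[1,0,0,-4,-8.3],[1,0,0,-4,-8.3],[1,0,0,-4,-8.3],[1,0,0,-4,-8.3],[1,0,0,0,-8.3],[1,0,0,0,-8.3],[1,0,0,0,0],[1,0,0,0,0]]]';python3 to.py .52 .153 .16
```

```text
clock: 9.45
position: [0.4722, 0.3, 0.1722]
ee_rot: [-2.432, -1.979, 0.01]
force: [0.8, 0.5, -3.4]
width: 0.236
tool mm [-134.2   76.8   11.7] jaw deg -11.74 tilt 0.51 pos [0.4722 0.3    0.1722] F [ 0.8  0.5 -3.4] M [-0.1   0.03 -0.02] w 0.236 j7 -0.64 9.45
```

```bash
python3 -m inch '[[[1,-22,12,0,0],[1,-22,12,0,0],[1,-22,12,0,0],[1,-22,12,0,0],[1,-22,12,0,2.5],[1,-10,6,0,0],[1,0,0,0,0],[1,0,0,0,0]]]';python3 to.py .52 .153 .16
python3 - <<'E'
from h import *
s,d=grab("wrist","pics/w5.png")
R=cv2.Rodrigues(np.array(s["ee_rot"]))[0]
print("nose proj",proj(d,s["position"]+R[:,2]*.059,s),"hub",proj(d,[.5173,.1548,.062],s),proj(d,[.5215,.151,.062],s))
E
```

```text
clock: 10.25
position: [0.5117, 0.1665, 0.17]
ee_rot: [-2.484, -1.912, 0.013]
force: [-0.7, 0.6, -2.5]
width: 0.233
tool mm [-10.9  11.6   9.9] jaw deg -14.83 tilt 0.59 pos [0.5117 0.1665 0.17  ] F [-0.7  0.6 -2.5] M [-0.06  0.08  0.01] w 0.233 j7 -0.44 10.25
nose proj [[320.03721238 265.34783819]] hub [[333.72893215 255.702786  ]] [[341.09603084 259.37212596]]
```

View pics/w5.png

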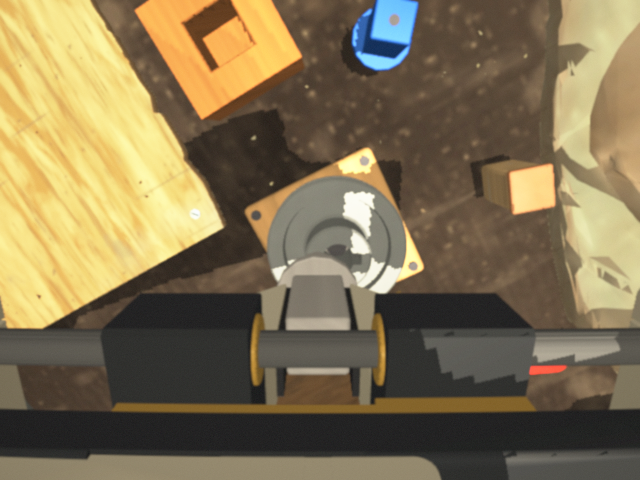

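```bash
python3 - <<'E'
from h import *
s,d=grab("wrist","pics/w6.png");a=cv2.imread("pics/w6.png")
t=np.linspace(0,2*np.pi,120)
def circ(c,r,z,col,im):
    p=np.stack([c[0]+r*np.cos(t),c[1]+r*np.sin(t),0*t+z],1)
    cv2.polylines(im,[((proj(d,p,s)-[220,140])*4).astype(int)],True,col,1)
im=cv2.resize(a[140:290,220:420],None,fx=4,fy=4,interpolation=cv2.INTER_CUBIC)
for c,col in(((.5173,.1548),(0,255,0)),((.5215,.151),(0,0,255))):
    circ(c,.052,.038,col,im);circ(c,.023,.062,col,im)
cv2.imwrite("pics/w6c.png",im)
E
```

View pics/w6c.png

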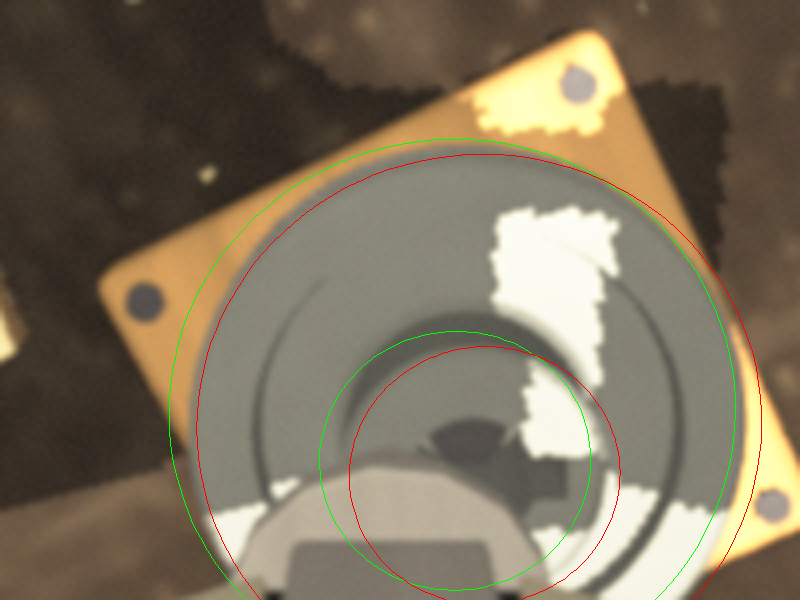

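```bash
python3 - <<'E'
from h import *
s,d=grab("wrist","pics/x.png");R=cv2.Rodrigues(np.array(s["ee_rot"]))[0];p=s["position"]
t=np.linspace(0,2*np.pi,120)
for z in(.013,.019):
  for e in (-.002,0,.002):
    q=np.stack([e+.019*np.cos(t),.019*np.sin(t),0*t+z],1)@R.T+p
    u=(proj(d,q,s)-[220,140])*4;print(z,e,"minx,maxx,miny",u[:,0].min().round(),u[:,0].max().round(),u[:,1].min().round())
for c in((473,485),(466,487)):
    o=onz(d,(220+c[0]/4,140+c[1]/4),.062,s);print("bore",o,"tool",(R.T@(o-p)*1000).round(1))
print(R[:,2],p,s["clock"])
E
```

```text
0.013 -0.002 minx,maxx,miny 233.0 571.0 489.0
0.013 0 minx,maxx,miny 232.0 571.0 471.0
0.013 0.002 minx,maxx,miny 232.0 572.0 454.0
0.019 -0.002 minx,maxx,miny 238.0 565.0 472.0
0.019 0 minx,maxx,miny 237.0 566.0 455.0
0.019 0.002 minx,maxx,miny 237.0 566.0 438.0
bore [0.51921123 0.15069215 0.062     ] tool [-13.6  12.6 107.9]
bore [0.51797182 0.15064441 0.062     ] tool [-14.   11.4 107.9]
[-1.03458854e-02  3.56427061e-04 -9.99946416e-01] [0.51160009 0.1670126  0.17002317] 10.35
```

The keyway, at crop (565,480), now points image-right in line with the tool's +y and the key. From this view the bore sits at tool (−13, +12.5) mm from the held shaft. I move over it and start down.

```bash
python3 -m inch '[[[1,-6,6,0,0],[1,-7,6,0,0],[1,0,0,0,0],[1,0,0,10,0],[1,0,0,10,0],[1,0,0,10,0],[1,0,0,0,0]]]';python3 to.py .5192 .1508 .126
python3 - <<'E'
from h import *
s,d=grab("scene","pics/s7.png");a=cv2.imread("pics/s7.png");R=cv2.Rodrigues(np.array(s["ee_rot"]))[0]
print((proj(d,s["position"]+R[:,2]*.059)-[300,220])*5,(proj(d,[.5192,.1508,.062])-[300,220])*5)
cv2.imwrite("pics/s7c.png",cv2.resize(a[220:340,300:420],None,fx=5,fy=5,interpolation=cv2.INTER_CUBIC))
s,d=grab("wrist","pics/w7.png");a=cv2.imread("pics/w7.png")
cv2.imwrite("pics/w7c.png",cv2.resize(a[180:330,220:420],None,fx=4,fy=4,interpolation=cv2.INTER_CUBIC))
E
```

```text
clock: 11.1
position: [0.5193, 0.1525, 0.1366]
ee_rot: [-2.478, -1.919, 0.013]
force: [0.0, -1.0, -3.2]
width: 0.239
tool mm [-1.6  0.4 10.6] jaw deg -14.51 tilt 0.65 pos [0.5193 0.1525 0.1366] F [ 0.  -1.  -3.2] M [-0.11  0.07 -0.05] w 0.239 j7 -0.37 11.1
[[247.94784908 371.79513542]] [[250.20994438 400.68788956]]
```

View pics/s7c.png

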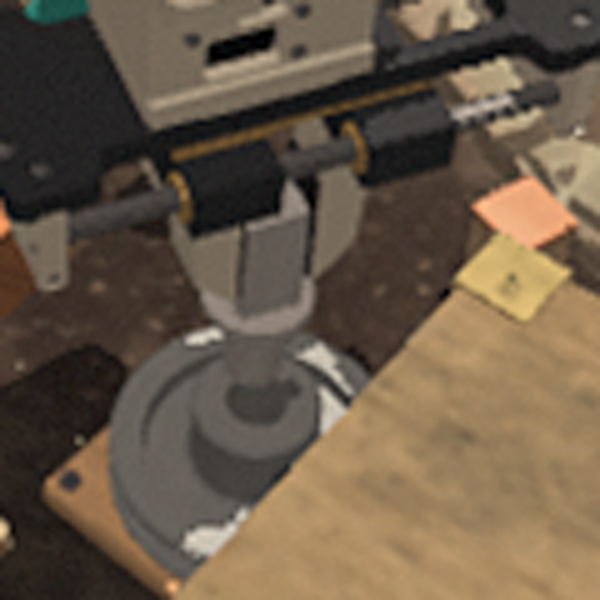

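View pics/w7c.png

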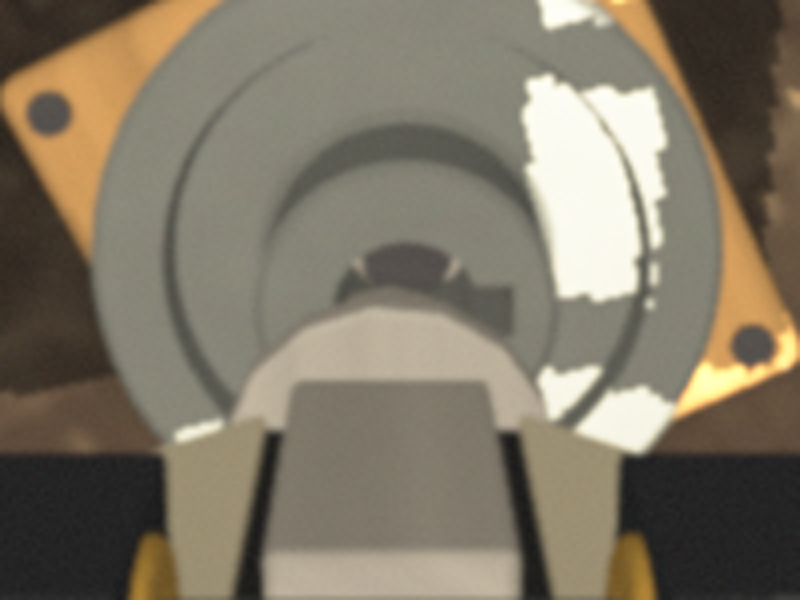

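```bash
python3 - <<'E'
from h import *
s,d=grab("wrist","pics/x.png");R=cv2.Rodrigues(np.array(s["ee_rot"]))[0];p=s["position"]
t=np.linspace(0,2*np.pi,120)
o=onz(d,(220+406/4,180+310/4),.062,s);print("bore tool",(R.T@(o-p)*1000).round(1),o)
for e in (-.001,0,.001):
    q=np.stack([e+.019*np.cos(t),-.0008+.019*np.sin(t),0*t+.019],1)@R.T+p
    u=(proj(d,q,s)-[220,180])*4;print(e,"minx,maxx,miny",u[:,0].min().round(),u[:,0].max().round(),u[:,1].min().round())
E
```

```text
bore tool [-0.8  0.9 75.9] [0.52020018 0.15171046 0.062     ]
-0.001 minx,maxx,miny 231.0 559.0 304.0
0 minx,maxx,miny 230.0 559.0 295.0
0.001 minx,maxx,miny 230.0 559.0 287.0
```

```bash
python3 -m inch '[[[1,-2,2,0,0],[1,0,0,0,0],[1,0,0,8,0],[1,0,0,8,0],[1,0,0,4,0],[1,0,0,0,0]]]';python3 to.py .5202 .1517 .126;  python3 -m inch '[[[1,0,0,4,0],[1,0,0,4,0],[1,0,0,0,0]]]';python3 to.py .5202 .1517 .105
```

```text
clock: 11.85
position: [0.5227, 0.1504, 0.1176]
ee_rot: [-2.479, -1.919, 0.006]
force: [-0.0, 0.3, -1.8]
width: 0.234
tool mm [ 0.6 -2.8 -8.4] jaw deg -14.5 tilt 0.42 pos [0.5227 0.1504 0.1176] F [-0.   0.3 -1.8] M [-0.1   0.07  0.03] w 0.234 j7 -0.35 11.85
clock: 12.15
position: [0.5224, 0.1505, 0.1086]
ee_rot: [-2.479, -1.919, 0.007]
force: [-1.1, -0.4, -2.1]
width: 0.238
tool mm [ 0.6 -2.4  3.7] jaw deg -14.5 tilt 0.46 pos [0.5224 0.1505 0.1086] F [-1.1 -0.4 -2.1] M [-0.08  0.06  0.02] w 0.238 j7 -0.34 12.15
```

```bash
python3 - <<'E'
from h import *
s,d=grab("scene","pics/s8.png");a=cv2.imread("pics/s8.png")
cv2.imwrite("pics/s8c.png",cv2.resize(a[240:340,300:400],None,fx=6,fy=6,interpolation=cv2.INTER_CUBIC))
E
python3 -m inch '[[[1,0,0,3,0],[1,0,0,3,0],[1,0,0,0,0]]]';python3 to.py .5202 .1517 .105
```

```text
clock: 12.5
position: [0.5225, 0.1506, 0.1027]
ee_rot: [-2.479, -1.919, 0.006]
force: [-0.3, 0.0, -3.0]
width: 0.232
tool mm [ 0.5 -2.5 -2.3] jaw deg -14.49 tilt 0.44 pos [0.5225 0.1506 0.1027] F [-0.3  0.  -3. ] M [-0.14  0.14  0.02] w 0.232 j7 -0.34 12.5
```

View pics/s8c.png

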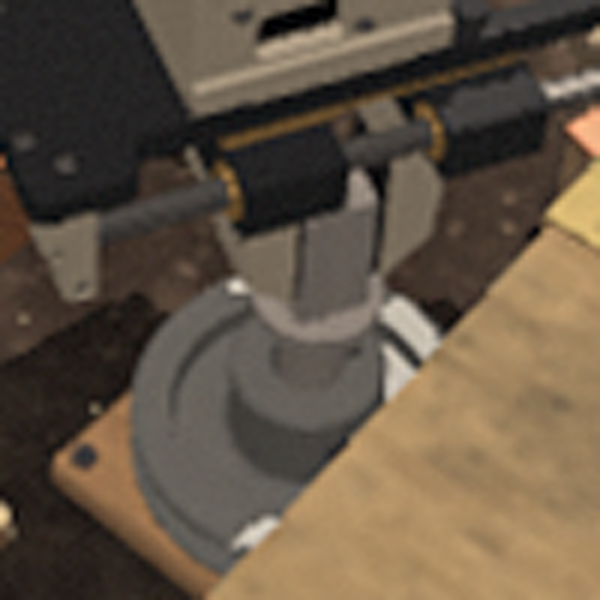

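The nose is in the bore at crop (310,350). I keep going down in small steps, watching the force.

```bash
python3 -m inch '[[[1,0,0,3,0],[1,0,0,3,0],[1,0,0,0,0]]]';python3 to.py .5202 .1517 .081
```

```text
clock: 12.8
position: [0.5224, 0.1506, 0.0962]
ee_rot: [-2.479, -1.919, 0.006]
force: [-0.7, 0.7, -2.5]
width: 0.238
tool mm [ 0.5 -2.3 15.2] jaw deg -14.49 tilt 0.44 pos [0.5224 0.1506 0.0962] F [-0.7  0.7 -2.5] M [-0.11  0.1  -0.04] w 0.238 j7 -0.33 12.8
```

```bash
python3 -m inch '[[[1,0,0,3,0],[1,0,0,3,0],[1,0,0,3,0],[1,0,0,0,0]]]' 60;python3 to.py .5202 .1517 .081
```

```text
clock: 13.2
position: [0.5224, 0.1506, 0.0868]
ee_rot: [-2.479, -1.919, 0.006]
force: [-2.5, -0.7, 2.5]
width: 0.238
tool mm [ 0.5 -2.4  5.8] jaw deg -14.5 tilt 0.44 pos [0.5224 0.1506 0.0868] F [-2.5 -0.7  2.5] M [-0.17  0.57 -0.03] w 0.238 j7 -0.32 13.2
```

Spring contact: net about +5 N upward. Pressing on to the collar stop, with a small relief towards −x.

```bash
python3 -m inch '[[[1,0,-0.5,3,0],[1,0,0,3,0],[1,0,0,2,0],[1,0,0,2,0]]]' 60;python3 to.py .5202 .1517 .081
```

```text
clock: 13.6
position: [0.5224, 0.1506, 0.0806]
ee_rot: [-2.478, -1.917, 0.002]
force: [-14.4, -4.0, 42.9]
width: 0.238
tool mm [ 0.5 -2.4 -0.4] jaw deg -14.54 tilt 0.49 pos [0.5224 0.1506 0.0806] F [-14.4  -4.   42.9] M [-0.75  3.35  0.07] w 0.238 j7 -0.32 13.6
```

```bash
python3 -m inch '[[[1,0,-0.5,0,0],[1,0,0,0.8,0],[1,0,0,0.8,0]]]' 60;python3 to.py .5202 .1517 .081
python3 - <<'E'
from h import *
s,d=grab("scene","pics/s9.png");a=cv2.imread("pics/s9.png")
cv2.imwrite("pics/s9c.png",cv2.resize(a[240:340,300:400],None,fx=6,fy=6,interpolation=cv2.INTER_CUBIC))
cv2.imwrite("pics/s9f.png",a)
s,d=grab("wrist","pics/w9.png")
a=cv2.imread("pics/w9.png")
cv2.imwrite("pics/w9c.png",cv2.resize(a[180:330,220:420],None,fx=4,fy=4,interpolation=cv2.INTER_CUBIC))
E
python3 to.py .5202 .1517 .081
```

```text
clock: 13.9
position: [0.5223, 0.1505, 0.0809]
ee_rot: [-2.478, -1.916, -0.002]
force: [-3.7, -0.7, 6.8]
width: 0.236
tool mm [ 0.7 -2.3 -0.1] jaw deg -14.58 tilt 0.52 pos [0.5223 0.1505 0.0809] F [-3.7 -0.7  6.8] M [-0.34  0.91  0.03] w 0.236 j7 -0.32 13.9
tool mm [ 0.7 -2.3 -0.1] jaw deg -14.59 tilt 0.52 pos [0.5223 0.1505 0.0808] F [-3.1 -0.2  7.5] M [-0.31  0.92 -0.05] w 0.238 j7 -0.32 14.0
```

View pics/s9c.png

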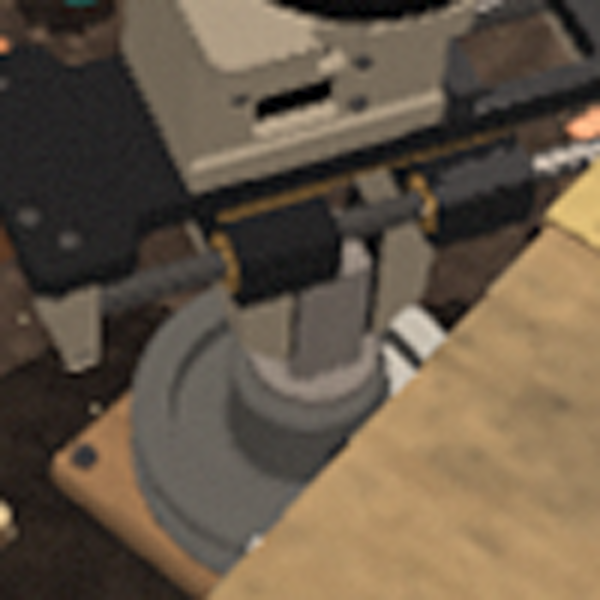

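View pics/w9c.png

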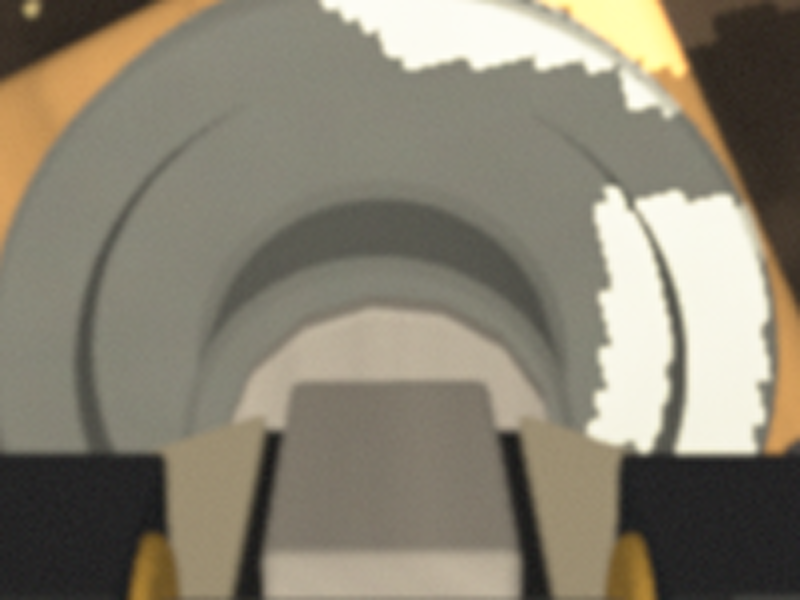

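The scene and wrist views both show the collar seated on the hub with no gap (scene crop (310,385)). I'll add a little more push for margin, then check.

```bash
python3 -m inch '[[[1,0,0,1.5,0],[1,0,0,1.5,0]]]' 60;python3 to.py .5202 .1517 .081; python3 - <<'E'
from h import *
for i in range(6): eyes.get_image("scene")
E
python3 to.py .5202 .1517 .081
python3 - <<'E'
from h import *
grab("top","pics/t9.png")
a=cv2.imread("pics/t9.png");b=cv2.imread("pics/top0.png")
cv2.imwrite("pics/t9c.png",np.hstack([b[150:360,200:480],a[150:360,200:480]])) 
E
```

```text
clock: 14.2
position: [0.5224, 0.1504, 0.0806]
ee_rot: [-2.478, -1.915, -0.004]
force: [-10.3, -3.0, 29.4]
width: 0.238
tool mm [ 0.7 -2.4 -0.4] jaw deg -14.61 tilt 0.62 pos [0.5224 0.1504 0.0806] F [-10.3  -3.   29.4] M [-0.68  2.4   0.08] w 0.238 j7 -0.31 14.2
tool mm [ 0.7 -2.4 -0.3] jaw deg -14.6 tilt 0.62 pos [0.5223 0.1505 0.0806] F [-9.5 -1.8 24.8] M [-0.62  2.2   0.09] w 0.237 j7 -0.31 14.5
```

View pics/t9c.png

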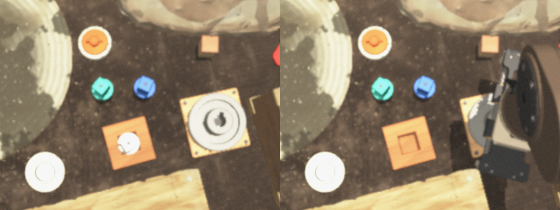

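The push holds at about 25 N, nothing is moving, and the bystanders are where they were. Handing in.

```bash
python3 -c "
from cell import workorder
print(workorder.sign_off())"
```

```text
the job is handed in; nothing more can be done
None
```

I handed the job in at about 14.5 s, with the arm still gripping the shaft (60 N set) and pressing it home. No verdict was reported.

**What I did:** I gripped the grey steel shaft along its key axis and lifted it about 100 mm. I turned it in the air to see the key and lined the key up with the keyway at about −14°. It then went into the bore first time; the key met no resistance, and I pushed on against the spring until the collar stopped it.

**Last checks:**
- **Depth:** the tool stopped at 0.0806 m, against 0.081 m expected when fully home.
- **Force:** the spring came in at the right depth, and the force rose sharply at the collar. The final hold was about 25 N upward and steady.
- **Grip and tilt:** the jaw opening was 21.8 mm on the 22 mm head, and the tool was tilted 0.6°.
- **Pictures:** the collar sits on the hub, and the timer, stamp and drain ring look unmoved.

**What disagreed or remains:**
- My first bore position from the fixed cameras was about 5 mm off the first wrist-camera one. A closer wrist-camera view put it between the two, and I used that.
- A side force of about 10 N and a moment of about 2.3 N m remained at the wrist at the end. They suggest the grip is slightly off centre.
- I could not read the plunger or the shaft's own tilt directly; I judged both from the tool's height and the forces.

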